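Unpin and open the fittings chest in the welding shop

ROBOT

A 6-joint arm with a two-finger parallel gripper is mounted at the origin on the work surface. World frame = base frame: x ahead of the robot, y to its left, z up, the work surface at z = 0. Lengths are in m, angles in rad, forces in N, time in s.
With the tool pointing down it reaches from about 0.375 to 0.975 m from the base axis. Payload 3.8 kg.
Tool frame: the origin (TCP) lies on the centre line of the jaws, within the pads' length; the fingertips stand 14 mm ahead of it and the grasp point (between the pads) lies 5 mm behind it; x points along the fingers, y is the direction in which the jaws open and shut, and the axes are right-handed (so a half turn about x gives the same grasp; the last joint's range is limited). The gripper opens to 85 mm and grips with 20 to 120 N. Pads are 22 mm wide; open, the fingers measure 114 mm over their backs; the gripper's body (76 mm by 85 mm) begins 54 mm behind the grasp point. The pads swing forward as they close: fully open they stand 13 mm farther back than shut.
Start: joints at [1.194, 0.264, 1.604, -0, 1.274, -0.037], TCP at [0.225, 0.636, 0.245] pointing down, gripper open.
Joint ranges: [-2.63, 2.63], [-0.94, 2.18], [0.31, 2.57], [-1.31, 4.45], [0, 2.66], [-2.55, 2.55]. Speed limits (rad/s): [2.57, 2.57, 3.14, 3.14, 3.14, 3.14].

INTERFACE

Orientations are given as a rotation vector (axis times angle).
In Python, from workcell import bot gives the robot as it stands.
- The arm moves only by the shell command python3 -m creep 'ROWS' [FORCE]. ROWS is JSON, a list of rows, each an object with "grip": the finger opening in cm, from 0 to 8.54; "dp": the shift along the tool's x, y, z in cm, a list of three; "rotation": the turn, a rotation vector about the tool's x, y, z in rad, a list of three. A call has 1 to 5 rows; each row is the pose to reach, as a shift and turn from the pose commanded when the call began, along the tool's axes at that moment; what a row does not reach only later rows make up. A row lasts 1/12 s, in which the tool goes at most 41.7 mm and 7.16 degrees, less where a joint would pass 70% of its speed; a pose out of reach is approached as far as the arm can. A call with a gripper value outside its range is refused whole. The fingers move at their own pace and stop on an object; FORCE is the grip in N (left out, the last holds). Time passes only in rows, so rows that repeat a pose let the fingers close. It gives the time, the measured TCP pose, the force and the opening at its end, in the units of the state.
- bot.read_state(): the state, without advancing time (a new reading comes with each control period).
- bot.read_camera(name): name is "scene" or "side" or "wrist"; returns (picture, depth): 400x640x3 uint8, red, green, blue; 400x640 float32, m along the optical axis (not along the pixel's ray), 0 where there is no reading.
- bot.get_calibration(name): a dict with "fx", "fy", "cx", "cy" (pixels), "dist" ([k1, k2, p1, p2, k3] as OpenCV has them; the pictures are not rectified), "rvec" (rotation vector, rad) and "tvec" (3), from world to camera coordinates, as OpenCV has them. Camera axes: x right, y down, z forward; pixel columns grow to the right and rows downward; lengths in m; the calibration is good to about 2 mm. A picture is of the moment at which its call begins: read the wrist's pose just before it. get_calibration takes no time and is no camera call; for the wrist camera it gives the pose at the moment of the call.
- bot.finish_job(): hands the job in, once; it reports no verdict.
The state is a dict: "time": time; "q": joint angles; "joint_vel": joint speeds; "joint_torque": joint torques, N m; "tool_pos": TCP position; "tcp_rot": TCP orientation; "wrist_force": force on the tool from outside, world axes, zero at the start; "torque": the same for the moment, N m; "width": opening from 0.0 (shut) to 1.0 (fully open).
Only numpy, scipy, OpenCV 4.12 (cv2) and the standard library are available. Lean on these libraries where they do the work, as an engineer would, in place of code of your own. Each camera call takes 0.05 s, during which the arm holds its last target.

TASK

Open the larger grey steel chest, the one with a bar handle on its lid: pull its L-shaped retaining pin sideways out of the hasp staple and put the pin in the shallow aluminium tray. Then lift the lid off by its bar handle and lay it flat, handle up, in the middle of the plywood board; set it down, do not drop it.

Things in the scene. Friction and masses are not known exactly. Their poses are not given: they have to be found in the camera images.
- pin_grip (a point): Upright leg of the larger chest's pin, 35 mm above the pin's underside, 20 below its top. L of steel bar, 90 g: upright leg 16 mm along x, 10 along y; level leg 16 wide, 10 thick, runs from under it 68 mm to -y, through the staple (6 mm rod loop, 40 mm away at -y, top 13 mm below this point). +y is the way to pull, z up. Lies freely on the lid's tongue; drawn 60 mm it is clear. The small chest's pin is alike.
- lid_handle (a point): Middle of the lid's bar handle: round bar 12 mm thick, 90 long along y, centre 42 mm above the lid's top, over its balance point. Lid: loose grey steel plate 6 mm thick, 450 g; from here it reaches 127 mm to -x (slotted tongue round the staple), 103 to +x, 75 to each side. It stands on ribs 56 mm below here. Lift straight up 50 mm or more to clear staple and chest (rim 90 mm above bench). z up.
- board: Plywood board fixed on the bench, 250 mm (x) by 200 mm (y), 12 mm thick; origin at the centre of its underside, z up. The lid goes here; with the lid lying on it the handle bar's centre is 68 mm above the bench.
- tray: Shallow open aluminium tray fixed on the bench, 170 mm (x) by 140 mm (y), walls 25 mm high, walls and floor 4 mm thick; origin at the centre of its underside, z up. The pin goes in here.
Things that resemble listed ones, but are neither listed nor needed, are in the scene too. What is shaped like the part that bears pin_grip but black or green is not meant.

How it is judged:
By the outcome, as a careful person would: the job done as asked, in the order asked, and still so for the second after the job is handed in, with the robot touching nothing.
It also fails if it takes over 64 s, if anything falls off the work surface, if the arm or the gripper's body presses on something with over 40 N, if the wrist force passes 120 N, or if a joint passes its speed limit or range.

## Working session

There is one attempt and no reset: what is moved stays moved. The work goes in short steps, Python scripts to look and compute and a shell command to move; the robot and the scene stay as the last step left them, time stands still between calls to the robot, and variables do not carry over. Pictures are saved under pics/ and viewed, and the job is handed in when it is done.

```bash
ls; mkdir -p pics; cat > h.py <<'E'
import numpy as np,cv2
from workcell import bot
def cal(n):
    c=bot.get_calibration(n);K=np.array([[c['fx'],0,c['cx']],[0,c['fy'],c['cy']],[0,0,1]]);R=cv2.Rodrigues(np.array(c['rvec'],float))[0];return K,np.array(c['dist'],float),R,np.array(c['tvec'],float)
def world(C,uv,d):
    K,D,R,t=C;uv=np.array(uv,float).reshape(-1,1,2);p=cv2.undistortPoints(uv,K,D)[:,0];d=np.array(d).reshape(-1,1)
    return (np.hstack([p,np.ones((len(p),1))])*d-t)@R
def plane(C,uv,z):
    K,D,R,t=C;uv=np.array(uv,float).reshape(-1,1,2);p=cv2.undistortPoints(uv,K,D)[:,0]
    r=np.hstack([p,np.ones((len(p),1))])@R;o=-R.T@t
    return o+r*((z-o[2])/r[:,2])[:,None]
def cloud(C,dep):
    v,u=np.mgrid[:400,:640];P=world(C,np.stack([u,v],-1).reshape(-1,2),dep.reshape(-1)).reshape(400,640,3);P[dep<=0]=np.nan;return P
def save(n,im): cv2.imwrite('pics/'+n,im[:,:,::-1])
E
python3 - <<'E'
from h import *
s=bot.read_state();print(s)
for n in ['scene','side','wrist']:
    C=cal(n);im,d=bot.read_camera(n);save(n+'0.png',im);np.savez('c_'+n,im=im,d=d,K=C[0],D=C[1],R=C[2],t=C[3]);print(n,-C[2].T@C[3],C[2][2])
E
```

```text
pics
{'time': 0.0, 'q': array([ 1.19412025e+00,  2.64762990e-01,  1.60538307e+00, -1.37870608e-05,
        1.27371073e+00, -3.69155143e-02]), 'joint_vel': array([-9.02266214e-05, -1.90123454e-04,  1.18615712e-03,  1.18286311e-03,
       -3.79913030e-05, -4.46163374e-04]), 'joint_torque': array([ 2.47493677e-03, -5.15117991e+01, -3.67309785e+01, -6.64991603e-05,
        1.29072263e-02, -2.43746092e-05]), 'tool_pos': array([0.22470657, 0.63574888, 0.24395048]), 'tcp_rot': array([ 0.26487898,  1.55475585, -0.26837794]), 'wrist_force': array([-0.71569011, -0.10632642,  0.39709373]), 'torque': array([-0.02284263,  0.0368827 ,  0.01004188]), 'width': 0.9995294395308646}
scene [1.20221134 0.27956243 0.74154263] [-0.72088421 -0.28753966 -0.6305925 ]
side [ 0.04197471 -0.81985727  1.20000665] [ 0.30058082  0.56734628 -0.76666118]
wrist [0.15724618 0.65867941 0.372571  ] [ 0.26617643 -0.09612138 -0.9591198 ]
```

View pics/scene0.png

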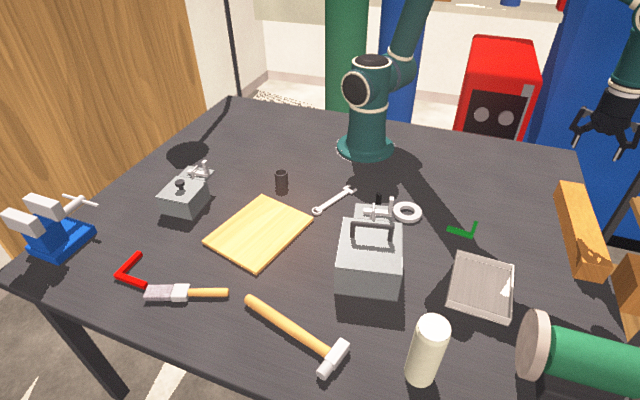

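View pics/side0.png

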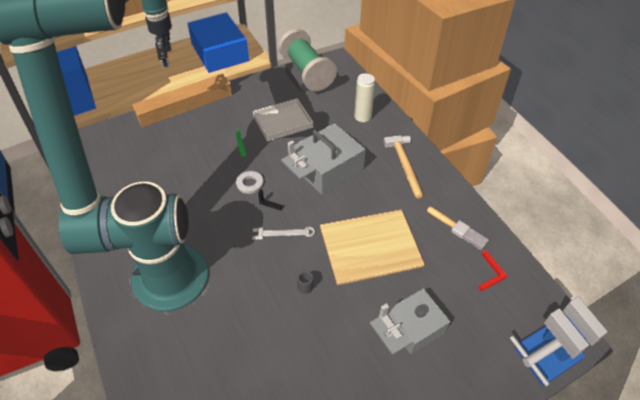

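View pics/wrist0.png

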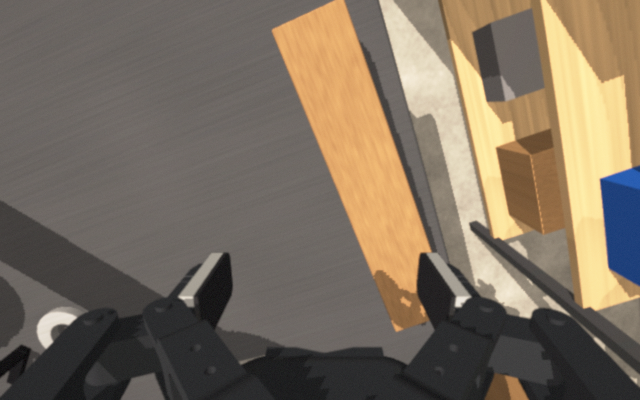

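The scene view shows the larger chest with the bar handle at (370,250), the small knobbed chest at (187,195), the board at (258,232) and the tray at (481,287). In the side view the larger chest is at (325,155) and the small one at (410,320). Next I'll enlarge both chests and the tray.

```bash
python3 - <<'E'
import numpy as np,cv2
a=np.load('c_scene.npz')['im'];b=np.load('c_side.npz')['im']
r=lambda im,x0,y0,x1,y1,w,h:cv2.resize(im[y0:y1,x0:x1],(w,h),interpolation=cv2.INTER_CUBIC)
cv2.imwrite('pics/crop1.png',np.hstack([r(a,330,180,430,300,400,480),r(b,270,110,370,230,400,480)])[:,:,::-1])
cv2.imwrite('pics/crop2.png',np.vstack([np.hstack([r(a,440,210,540,330,300,280),r(b,230,80,330,160,400,280)]),np.hstack([r(a,150,150,220,220,300,280),r(b,360,280,460,360,400,280)])])[:,:,::-1])
E
```

```text
(no output)
```

View pics/crop1.png

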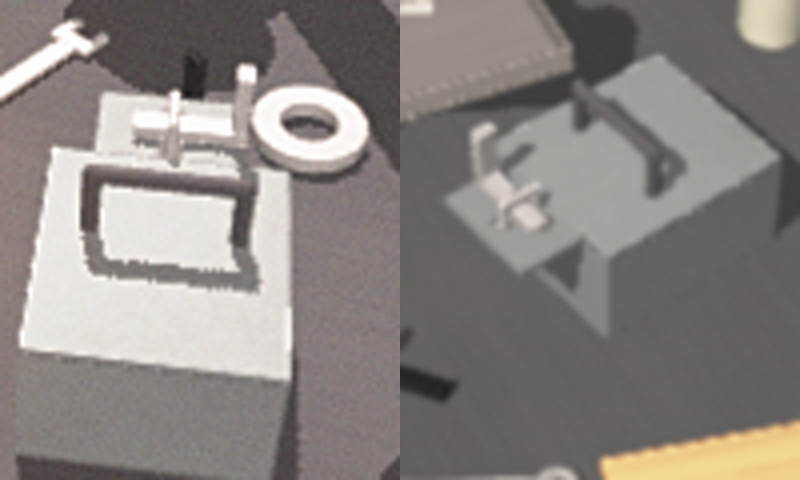

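View pics/crop2.png

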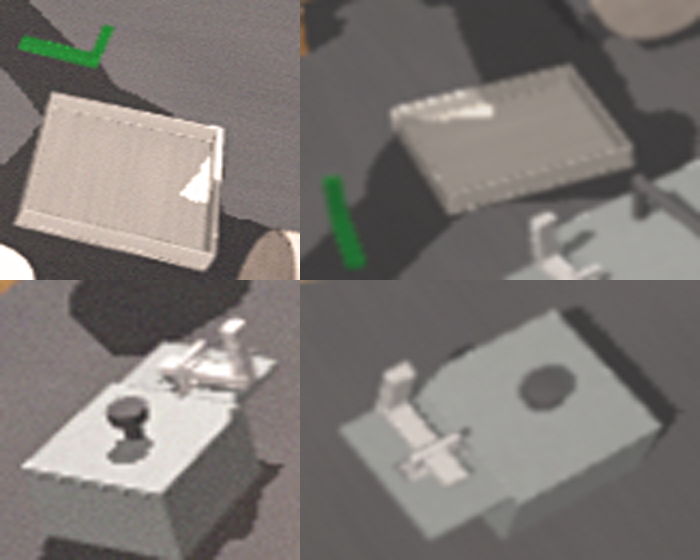

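The pins in scene pixels are:
- steel on the bar-handled larger chest (378,210)
- steel on the small knobbed chest (200,170)
- green on the bench (463,230)
- black behind the chest (383,197)
- red (130,270)

The one meant is at (378,210): it is steel and on the larger chest with the bar handle, and the crop confirms both. The tray is empty; the bright patch in it is sunlight. Now I'll measure.

```bash
python3 - <<'E'
from h import *
for n in ['scene','side']:
    f=np.load(f'c_{n}.npz');C=(f['K'],f['D'],f['R'],f['t']);P=cloud(C,f['d']);im=f['im'].astype(int)
    hsv=cv2.cvtColor(f['im'],cv2.COLOR_RGB2HSV)
    # board
    m=(hsv[...,0]>10)&(hsv[...,0]<30)&(hsv[...,1]>70)&(abs(P[...,2]-.012)<.012)
    m=cv2.morphologyEx(m.astype(np.uint8),cv2.MORPH_OPEN,np.ones((5,5)))
    k,l,st,ce=cv2.connectedComponentsWithStats(m);i=1+st[1:,4].argmax();X=P[l==i];X=X[X[:,2]>.006]
    print(n,'board',cv2.minAreaRect(X[:,:2].astype(np.float32)),np.median(X[:,2]))
    roi=np.zeros((400,640),bool)
    if n=='scene': roi[180:310,325:412]=1
    else: roi[105:205,275:370]=1
    for zlo,zhi in [(.07,.08),(.08,.09),(.09,.10),(.10,.11),(.11,.12),(.12,.13),(.13,.14),(.14,.15)]:
        mm=roi&(P[...,2]>zlo)&(P[...,2]<zhi);print(zlo,mm.sum(),np.nanmin(P[mm][:,:2],0) if mm.any() else '',np.nanmax(P[mm][:,:2],0) if mm.any() else '')
    mm=roi&(P[...,2]>.09)&(P[...,2]<.101);print('lid',cv2.minAreaRect(P[mm][:,:2].astype(np.float32)),np.median(P[mm][:,2]))
    mm=roi&(P[...,2]>.125)
    hx=P[mm];print('high',np.c_[hx[:,:]].round(3)[::max(1,len(hx)//14)])
    v,u=np.nonzero(mm);print(u.min(),u.max(),v.min(),v.max())
E
```

```text
scene board ((0.5304566025733948, -0.22694258391857147), (0.06642668694257736, 0.24603338539600372), 76.61849212646484) 0.01078269336847156
0.07 197 [0.63909286 0.10692268] [0.67208772 0.25416076]
0.08 241 [0.46013281 0.10621255] [0.67286197 0.25411845]
0.09 3423 [0.42375582 0.07450232] [0.67166869 0.25367829]
0.1 165 [0.45008228 0.11167077] [0.57037694 0.20979642]
0.11 70 [0.4525336 0.1109395] [0.57127858 0.21006512]
0.12 44 [0.46229356 0.11026633] [0.57245268 0.20978306]
0.13 120 [0.45411117 0.11048103] [0.57074548 0.2098401 ]
0.14 147 [0.44782796 0.11254323] [0.56942704 0.20847241]
lid ((0.5436498522758484, 0.15740114450454712), (0.23406468331813812, 0.15022481977939606), 11.317536354064941) 0.0948687940507441
high [[0.448 0.178 0.148]
 [0.466 0.184 0.147]
 [0.464 0.183 0.13 ]
 [0.563 0.126 0.143]
 [0.566 0.133 0.144]
 [0.567 0.12  0.138]
 [0.556 0.167 0.144]
 [0.569 0.13  0.14 ]
 [0.555 0.176 0.143]
 [0.563 0.131 0.132]
 [0.556 0.179 0.141]
 [0.563 0.155 0.136]
 [0.55  0.201 0.14 ]
 [0.552 0.2   0.138]
 [0.553 0.205 0.131]]
350 394 196 232
side board ((0.5432745218276978, -0.1600
[... 318 characters left out ...]
24319722]
0.11 50 [0.44915472 0.10737857] [0.57037441 0.20635292]
0.12 36 [0.44929028 0.10961135] [0.56933451 0.20700792]
0.13 61 [0.44972568 0.11100917] [0.56997686 0.20748862]
0.14 94 [0.44923592 0.10885211] [0.56955071 0.20866139]
lid ((0.5456748604774475, 0.15528690814971924), (0.2352486401796341, 0.15641164779663086), 12.133918762207031) 0.0954082338919653
high [[0.548 0.209 0.141]
 [0.555 0.197 0.139]
 [0.547 0.187 0.143]
 [0.556 0.178 0.142]
 [0.555 0.168 0.143]
 [0.556 0.158 0.143]
 [0.551 0.155 0.139]
 [0.554 0.148 0.14 ]
 [0.556 0.145 0.137]
 [0.558 0.135 0.141]
 [0.558 0.13  0.142]
 [0.559 0.124 0.142]
 [0.561 0.123 0.138]
 [0.564 0.11  0.144]
 [0.561 0.116 0.132]]
288 335 130 152
```

```bash
cat >> h.py <<'E'
from scipy.spatial.transform import Rotation as Ro
def down(yaw_jaw):
    # tool x down, tool y along (cos,sin)
    y=np.array([np.cos(yaw_jaw),np.sin(yaw_jaw),0]);x=np.array([0,0,-1.]);return np.c_[x,y,np.cross(x,y)]
def goal(p,yaw,rot0=None,pos0=None):
    """TCP goal p (world), jaw yaw(rad); prints tool-frame shift cm & rotvec; grasp point is 5mm behind TCP"""
    s=bot.read_state();R0=Ro.from_rotvec(s['tcp_rot']).as_matrix()
    best=min([down(yaw),down(yaw+np.pi)],key=lambda G:Ro.from_matrix(R0.T@G).magnitude())
    dp=R0.T@(np.array(p)-s['tool_pos'])*100;rv=Ro.from_matrix(R0.T@best).as_rotvec()
    print('dp cm',dp.round(2),'rot',rv.round(4),'q6',s['q'][5].round(3));return dp,rv
E
python3 - <<'E'
from h import *
s=bot.read_state();print(Ro.from_rotvec(s['tcp_rot']).as_matrix().round(3))
for n in ['scene','side']:
    f=np.load(f'c_{n}.npz');C=(f['K'],f['D'],f['R'],f['t']);P=cloud(C,f['d'])
    roi=np.zeros((400,640),bool)
    if n=='scene': roi[245:328,440:522]=1
    else: roi[92:145,248:320]=1
    m=roi&(P[...,2]>.012)&(P[...,2]<.03)&(P[...,0]<.8)&(P[...,1]>.26)
    X=P[m];print(n,len(X),cv2.minAreaRect(X[:,:2].astype(np.float32)),np.percentile(X[:,2],95))
    # handle & leg
    roi[:]=0
    if n=='scene': roi[190:240,345:400]=1
    else: roi[120:165,280:345]=1
    m=roi&(P[...,2]>.136)
    H=P[m];h=H[H[:,0]>.51];l=H[H[:,0]<.5]
    c=h.mean(0);w,V=np.linalg.eigh(np.cov(h[:,:2].T));print('handle',cv2.minAreaRect(h[:,:2].astype(np.float32)),V[:,1])
    m=roi&(P[...,2]>.116)&(P[...,0]<.5);l=P[m]
    print('leg',len(l),l.mean(0),l.min(0),l.max(0))
goal([.47,.18,.30],np.radians(11))
E
```

```text
[[-0.001  0.333  0.943]
 [-0.002  0.943 -0.333]
 [-1.    -0.002 -0.   ]]
scene 819 ((0.5353284478187561, 0.43360409140586853), (0.14055533707141876, 0.17539362609386444), 87.90502166748047) 0.025802089337118715
handle ((0.5574922561645508, 0.16116681694984436), (0.012505318969488144, 0.09966623783111572), 12.114110946655273) [-0.19325386  0.98114879]
leg 75 [0.46297785 0.17588444 0.13383857] [0.44782796 0.13759193 0.11605176] [0.48292799 0.18916636 0.15237339]
side 450 ((0.5361616611480713, 0.43462899327278137), (0.1538197249174118, 0.17346368730068207), 88.00733184814453) 0.027532911182352862
handle ((0.5563469529151917, 0.15916676819324493), (0.01497581135481596, 0.10044924914836884), 10.48934555053711) [-0.19222574  0.98135073]
leg 75 [0.45743442 0.17237431 0.13364228] [0.44915472 0.13532013 0.11663724] [0.48039014 0.1894606  0.15519822]
dp cm [ -5.52 -34.82  38.31] rot [1.039e+00 9.000e-04 1.700e-03] q6 -0.037
```

```bash
python3 -m creep '[{"grip":8.5,"dp":[-1,-3.3,3.6],"rotation":[0.12,0,0]},{"grip":8.5,"dp":[-2,-6,7],"rotation":[0.24,0,0]},{"grip":8.5,"dp":[-2.5,-9,10.2],"rotation":[0.36,0,0]},{"grip":8.5,"dp":[-3,-12,13.2],"rotation":[0.48,0,0]},{"grip":8.5,"dp":[-3.5,-15,16.2],"rotation":[0.6,0,0]}]'
python3 - <<'E'
from h import *
goal([.46,.18,.27],np.radians(11.2))
E
```

```text
time: 0.57
tool_pos: [0.3214, 0.4532, 0.2784]
tcp_rot: [0.737, 1.442, -0.737]
wrist_force: [1.0, 0.2, 0.3]
width: 0.994
dp cm [ 0.85 -4.77 30.26] rot [4.303e-01 3.000e-04 2.000e-04] q6 0.283
```

```bash
python3 -m creep '[{"grip":8.5,"dp":[0,-1,4],"rotation":[0.12,0,0]},{"grip":8.5,"dp":[0,-2,8],"rotation":[0.24,0,0]},{"grip":8.5,"dp":[0,-3,12],"rotation":[0.36,0,0]},{"grip":8.5,"dp":[0.3,-4,16],"rotation":[0.43,0,0]},{"grip":8.5,"dp":[0.6,-4.5,20],"rotation":[0.43,0,0]}]'
python3 - <<'E'
from h import *
goal([.46,.18,.27],np.radians(11.2))
E
```

```text
time: 0.98
tool_pos: [0.4024, 0.2647, 0.2725]
tcp_rot: [1.062, 1.296, -1.062]
wrist_force: [0.3, 0.5, 0.2]
width: 0.993
dp cm [0.25 3.97 9.44] rot [ 0.0029 -0.     -0.0002] q6 0.332
```

```bash
python3 -m creep '[{"grip":8.5,"dp":[0,1.5,3.5],"rotation":[0,0,0]},{"grip":8.5,"dp":[0.1,2.8,6.5],"rotation":[0,0,0]},{"grip":8.5,"dp":[0.2,4,9.2],"rotation":[0,0,0]},{"grip":8.5,"dp":[0.2,4,9.2],"rotation":[0,0,0]},{"grip":8.5,"dp":[0.2,4,9.2],"rotation":[0,0,0]}]'
python3 - <<'E'
from h import *
s=bot.read_state();print(s['tool_pos'],s['wrist_force'])
C=cal('wrist');im,d=bot.read_camera('wrist');save('w1.png',im);np.savez('c_w1',im=im,d=d,K=C[0],D=C[1],R=C[2],t=C[3])
E
```

```text
time: 1.4
tool_pos: [0.4606, 0.1834, 0.27]
tcp_rot: [1.062, 1.297, -1.063]
wrist_force: [-0.3, 0.2, 0.7]
width: 0.996
[0.46062735 0.1833631  0.27004873] [-0.25962237  0.16409253  0.71726635]
```

View pics/w1.png

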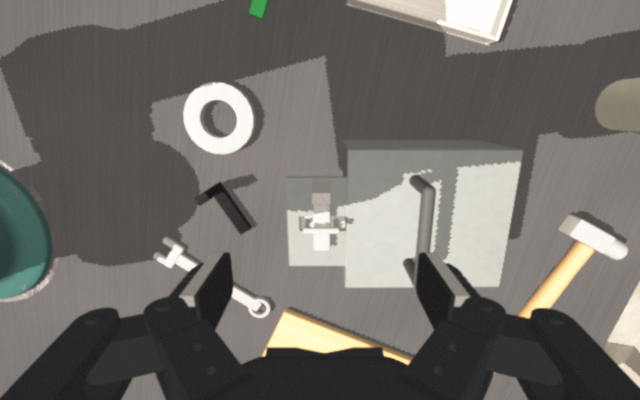

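The wrist view shows the larger chest squared up. The pin's upright leg is near (320,190), the staple at (323,223) and the handle bar from (424,183) to (415,262).

```bash
python3 - <<'E'
from h import *
f=np.load('c_w1.npz');C=(f['K'],f['D'],f['R'],f['t']);P=cloud(C,f['d'])
cv2.imwrite('pics/w1c.png',cv2.resize(f['im'][165:275,280:440],(800,550),interpolation=cv2.INTER_CUBIC)[:,:,::-1])
th=np.radians(11.2);Rl=np.array([[np.cos(th),np.sin(th)],[-np.sin(th),np.cos(th)]])
o=np.array([.557,.160])
Q=(P[...,:2]-o)@Rl.T
sub=(slice(165,295),slice(280,530))
Z=P[...,2]
def rep(nm,m):
    X=Q[m];z=Z[m];print(nm,m.sum(),'lidframe',X.min(0).round(4),X.max(0).round(4),'mid',((X.min(0)+X.max(0))/2).round(4),'z',np.median(z).round(4),z.max().round(4),'world',P[m][:,:2].mean(0).round(4))
r=np.zeros((400,640),bool);r[sub]=1
rep('legtop',r&(Z>.138)&(Q[...,0]<-.06))
rep('leg',r&(Z>.120)&(Q[...,0]<-.06))
rep('mid',r&(Z>.102)&(Z<.112)&(Q[...,0]<-.06))
m=r&(Z>.132)&(Q[...,0]>-.05);rep('handle',m)
X=P[m][:,:2];w,V=np.linalg.eigh(np.cov(X.T));print('hyaw',np.degrees(np.arctan2(-V[0,1],V[1,1])),V[:,1],cv2.minAreaRect(X.astype(np.float32)))
m=r&(Z>.088)&(Z<.100)
print('lid',cv2.minAreaRect(P[m][:,:2].astype(np.float32)),np.median(Z[m]))
E
```

```text
legtop 284 lidframe [-0.1003  0.036 ] [-0.0852  0.0458] mid [-0.0927  0.0409] z 0.1504 0.1529 world [0.4579 0.1831]
leg 374 lidframe [-0.1007  0.036 ] [-0.0849  0.0458] mid [-0.0928  0.0409] z 0.1499 0.1529 world [0.4578 0.1839]
mid 699 lidframe [-0.1103 -0.0265] [-0.0753  0.0457] mid [-0.0928  0.0096] z 0.1058 0.1117 world [0.4658 0.1431]
handle 2914 lidframe [-0.0482 -0.051 ] [0.0044 0.0524] mid [-0.0219  0.0007] z 0.2779 0.3069 world [0.5217 0.1892]
hyaw 53.91306878317669 [-0.80812425  0.58901204] ((0.53547203540802, 0.15643906593322754), (0.052499935030937195, 0.10350359231233597), 11.379111289978027)
lid ((0.5466421246528625, 0.14842864871025085), (0.230505108833313, 0.1360747218132019), 11.24782657623291) 0.09585497688282354
```

View pics/w1c.png

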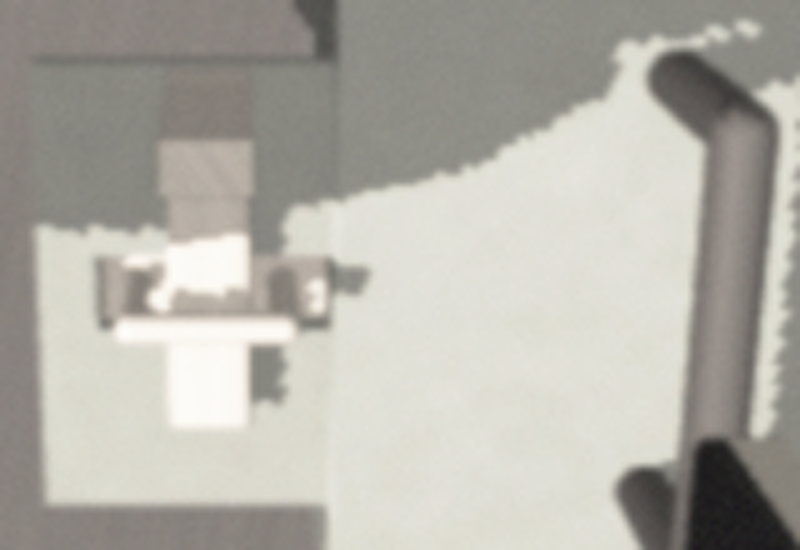

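```bash
python3 - <<'E'
from h import *
th=np.radians(11.2);A=np.array([[np.cos(th),-np.sin(th)],[np.sin(th),np.cos(th)]])
p=np.array([.557,.160])+A@[-.0928,.0409];print(p)
goal([p[0],p[1],.128],th)
f=np.load('c_w1.npz');C=(f['K'],f['D'],f['R'],f['t']);P=cloud(C,f['d']);Z=P[...,2]
Q=(P[...,:2]-[.557,.160])@A
m=(Z>.132)&(Z<.16)&(abs(Q[...,0])<.02)&(abs(Q[...,1])<.06)
X=Q[m];h=np.polyfit(X[:,1],X[:,0],1);print('handle',X.min(0),X.max(0),h,Z[m].max())
E
```

```text
[0.45802318 0.18209612]
dp cm [14.21 -0.23  0.18] rot [ 0.0037 -0.0005  0.001 ] q6 0.131
handle [-0.00775262 -0.05101125] [0.00442573 0.0495325 ] [ 0.03319312 -0.00371831] 0.14548777657534406
```

```bash
python3 -m creep '[{"grip":5,"dp":[4,-0.2,0.2],"rotation":[0,0,0]},{"grip":5,"dp":[8,-0.2,0.2],"rotation":[0,0,0]},{"grip":5,"dp":[11,-0.2,0.2],"rotation":[0,0,0]},{"grip":5,"dp":[13,-0.2,0.2],"rotation":[0,0,0]},{"grip":5,"dp":[14.1,-0.2,0.2],"rotation":[0,0,0]}]' 40
python3 -m creep '[{"grip":5,"dp":[0,0,0],"rotation":[0,0,0]},{"grip":5,"dp":[0,0,0],"rotation":[0,0,0]}]'
python3 - <<'E'
from h import *
goal([.458,.1821,.128],np.radians(11.2))
im,d=bot.read_camera('wrist');save('w2.png',im)
E
```

```text
time: 1.87
tool_pos: [0.4554, 0.1828, 0.1259]
tcp_rot: [1.055, 1.302, -1.063]
wrist_force: [-0.8, -0.3, -0.6]
width: 0.586
time: 2.03
tool_pos: [0.4584, 0.1832, 0.1297]
tcp_rot: [1.059, 1.298, -1.059]
wrist_force: [0.9, -0.1, 0.8]
width: 0.588
dp cm [ 0.17 -0.06  0.1 ] rot [ 0.0069 -0.0001  0.0004] q6 0.127
```

View pics/w2.png

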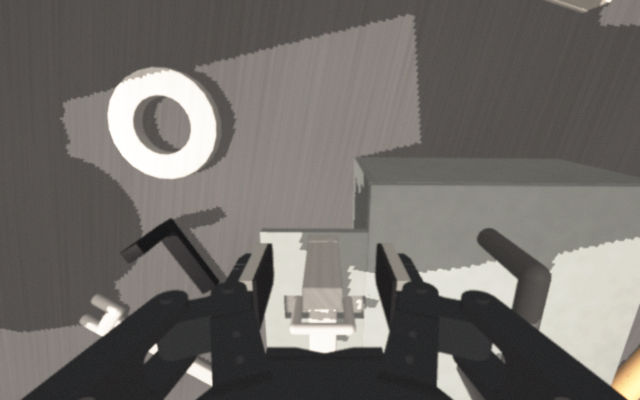

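The upright leg at (322,270) stands centred between the pads. I'll close on it.

```bash
python3 -m creep '[{"grip":3,"dp":[0.1,0,0.1],"rotation":[0,0,0]},{"grip":2,"dp":[0.1,0,0.1],"rotation":[0,0,0]},{"grip":1,"dp":[0.1,0,0.1],"rotation":[0,0,0]},{"grip":1,"dp":[0.1,0,0.1],"rotation":[0,0,0]},{"grip":1,"dp":[0.1,0,0.1],"rotation":[0,0,0]}]' 40
python3 -m creep '[{"grip":1,"dp":[0,0,0],"rotation":[0,0,0]},{"grip":1,"dp":[0,0,0],"rotation":[0,0,0]},{"grip":1,"dp":[0,0,0],"rotation":[0,0,0]}]' 40
```

```text
time: 2.5
tool_pos: [0.4599, 0.1817, 0.13]
tcp_rot: [1.062, 1.296, -1.058]
wrist_force: [-1.0, -0.5, 6.0]
width: 0.18
time: 2.75
tool_pos: [0.4599, 0.1817, 0.13]
tcp_rot: [1.062, 1.296, -1.058]
wrist_force: [-0.2, 0.7, 6.6]
width: 0.18
```

```bash
python3 -m creep '[{"grip":1,"dp":[-0.2,0,0],"rotation":[0,0,0]},{"grip":1,"dp":[-0.2,0,-0.5],"rotation":[0,0,0]},{"grip":1,"dp":[-0.2,0,-1],"rotation":[0,0,0]},{"grip":1,"dp":[-0.2,0,-2],"rotation":[0,0,0]},{"grip":1,"dp":[-0.2,0,-3],"rotation":[0,0,0]}]' 40
python3 - <<'E'
from h import *
im,d=bot.read_camera('wrist');save('w3.png',im)
E
```

```text
time: 3.17
tool_pos: [0.4524, 0.2114, 0.13]
tcp_rot: [1.06, 1.298, -1.061]
wrist_force: [0.2, -0.2, -1.0]
width: 0.176
```

View pics/w3.png

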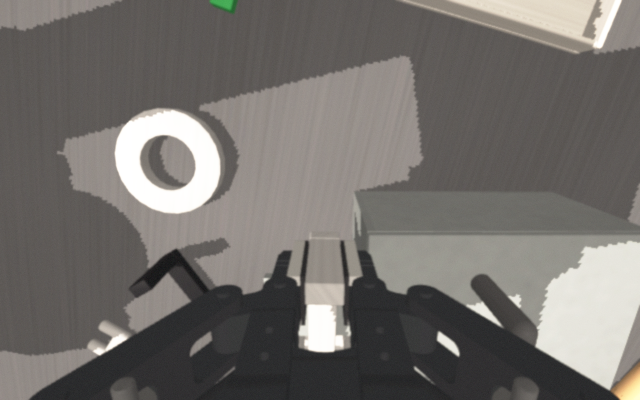

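The pin at (322,265) is moving with the gripper and the lid has stayed put. I'll pull on.

```bash
python3 -m creep '[{"grip":1,"dp":[0,0,-1],"rotation":[0,0,0]},{"grip":1,"dp":[0,0,-2],"rotation":[0,0,0]},{"grip":1,"dp":[0,0,-3],"rotation":[0,0,0]},{"grip":1,"dp":[0,0,-4],"rotation":[0,0,0]},{"grip":1,"dp":[0,0,-4.5],"rotation":[0,0,0]}]' 40
python3 -m creep '[{"grip":1,"dp":[-2,0,-0.5],"rotation":[0,0,0]},{"grip":1,"dp":[-4,0,-0.5],"rotation":[0,0,0]},{"grip":1,"dp":[-4,0,-0.5],"rotation":[0,0,0]}]' 40
python3 - <<'E'
from h import *
im,d=bot.read_camera('wrist');im2,d=bot.read_camera('side');save('w4.png',np.hstack([im[150:,200:440],im2[60:310,220:460]]))
goal([.536,.434,.085],np.radians(-2))
goal([.536,.434,.037],np.radians(-2))
E
```

```text
time: 3.63
tool_pos: [0.4436, 0.2564, 0.1305]
tcp_rot: [1.059, 1.298, -1.059]
wrist_force: [0.0, 0.0, -1.0]
width: 0.182
time: 3.88
tool_pos: [0.4452, 0.2617, 0.1744]
tcp_rot: [1.064, 1.295, -1.053]
wrist_force: [1.5, 0.2, -0.6]
width: 0.179
dp cm [  8.67  12.51 -15.16] rot [ 0.2363 -0.0008 -0.0023] q6 0.281
dp cm [ 13.47  12.49 -15.15] rot [ 0.2363 -0.0008 -0.0023] q6 0.281
```

View pics/w4.png

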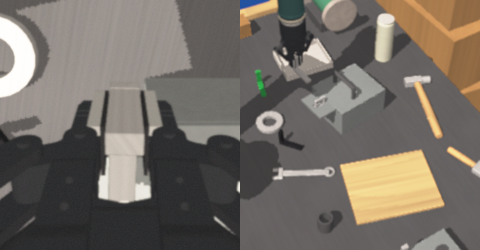

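The staple is empty and the pin is in the jaws, so the next move carries it over the tray.

```bash
python3 -m creep '[{"grip":1,"dp":[0,2.2,-3],"rotation":[0.06,0,0]},{"grip":1,"dp":[0,4.4,-6],"rotation":[0.12,0,0]},{"grip":1,"dp":[1,6.6,-9],"rotation":[0.18,0,0]},{"grip":1,"dp":[3,8.8,-12],"rotation":[0.24,0,0]},{"grip":1,"dp":[5,11,-15],"rotation":[0.24,0,0]}]' 40
python3 -m creep '[{"grip":1,"dp":[1.5,1.4,-3.3],"rotation":[0,0,0]},{"grip":1,"dp":[3,1.4,-3.3],"rotation":[0,0,0]},{"grip":1,"dp":[3,1.4,-3.3],"rotation":[0,0,0]},{"grip":1,"dp":[3,1.4,-3.3],"rotation":[0,0,0]}]' 40
python3 - <<'E'
from h import *
goal([.536,.462,.040],np.radians(-2))
im,d=bot.read_camera('wrist');im2,d=bot.read_camera('scene');save('w5.png',np.hstack([im[:,120:520],im2[0:400,240:640]]))
E
```

```text
time: 4.4
tool_pos: [0.5209, 0.4292, 0.1197]
tcp_rot: [1.24, 1.189, -1.24]
wrist_force: [0.3, -0.9, -0.0]
width: 0.18
time: 4.73
tool_pos: [0.5335, 0.4583, 0.0874]
tcp_rot: [1.232, 1.191, -1.244]
wrist_force: [-1.0, -0.4, -0.3]
width: 0.176
dp cm [ 4.74  0.26 -0.4 ] rot [-0.0038  0.0048  0.0051] q6 0.713
```

View pics/w5.png

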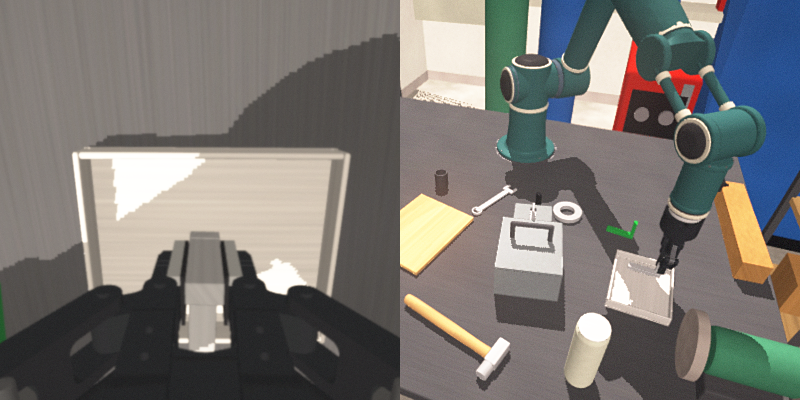

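The pin is centred over the tray in x and square to it, so I'm lowering it.

```bash
python3 -m creep '[{"grip":1,"dp":[2,0.2,-0.2],"rotation":[0,0,0]},{"grip":1,"dp":[3.5,0.2,-0.2],"rotation":[0,0,0]},{"grip":1,"dp":[4.3,0.2,-0.2],"rotation":[0,0,0]},{"grip":1,"dp":[4.7,0.2,-0.2],"rotation":[0,0,0]},{"grip":1,"dp":[4.7,0.2,-0.2],"rotation":[0,0,0]}]' 40
python3 -m creep '[{"grip":1,"dp":[0.1,0,0],"rotation":[0,0,0]},{"grip":1,"dp":[0.1,0,0],"rotation":[0,0,0]}]' 40
```

```text
time: 5.25
tool_pos: [0.5367, 0.4609, 0.0427]
tcp_rot: [1.236, 1.191, -1.241]
wrist_force: [0.3, 0.2, -0.3]
width: 0.182
time: 5.42
tool_pos: [0.5381, 0.4624, 0.0438]
tcp_rot: [1.239, 1.19, -1.237]
wrist_force: [0.2, -0.5, -0.5]
width: 0.181
```

```bash
python3 -m creep '[{"grip":1,"dp":[0.2,0,0],"rotation":[0,0,0]},{"grip":1,"dp":[0.3,0,0],"rotation":[0,0,0]},{"grip":1,"dp":[0.3,0,0],"rotation":[0,0,0]}]' 40
python3 -m creep '[{"grip":1,"dp":[0.1,0,0],"rotation":[0,0,0]},{"grip":1,"dp":[0.1,0,0],"rotation":[0,0,0]}]' 40
```

```text
time: 5.67
tool_pos: [0.5377, 0.4622, 0.0401]
tcp_rot: [1.238, 1.191, -1.238]
wrist_force: [0.1, -0.4, -0.8]
width: 0.181
time: 5.83
tool_pos: [0.5376, 0.4621, 0.0389]
tcp_rot: [1.238, 1.191, -1.238]
wrist_force: [-0.3, -0.1, -1.1]
width: 0.178
```

```bash
python3 -m creep '[{"grip":1,"dp":[0.1,0,0],"rotation":[0,0,0]},{"grip":1,"dp":[0.2,0,0],"rotation":[0,0,0]},{"grip":1,"dp":[0.2,0,0],"rotation":[0,0,0]}]' 40
```

```text
time: 6.08
tool_pos: [0.5378, 0.4623, 0.038]
tcp_rot: [1.238, 1.191, -1.238]
wrist_force: [-2.0, -1.7, 4.1]
width: 0.182
```

Contact shows as 4 N upward. I'll open and retreat straight up.

```bash
python3 -m creep '[{"grip":2.2,"dp":[-0.1,0,0],"rotation":[0,0,0]},{"grip":3,"dp":[-0.1,0,0],"rotation":[0,0,0]},{"grip":4,"dp":[-0.1,0,0],"rotation":[0,0,0]},{"grip":5,"dp":[-0.1,0,0],"rotation":[0,0,0]},{"grip":5,"dp":[-0.1,0,0],"rotation":[0,0,0]}]' 40
python3 -m creep '[{"grip":5,"dp":[-2,0,0],"rotation":[0,0,0]},{"grip":5,"dp":[-5,0,0],"rotation":[0,0,0]},{"grip":5,"dp":[-9,0,0],"rotation":[0,0,0]},{"grip":5,"dp":[-13,0,0],"rotation":[0,0,0]},{"grip":5,"dp":[-17,0,0],"rotation":[0,0,0]}]' 40
python3 - <<'E'
from h import *
goal([.5565,.1605,.245],np.radians(11.2))
im,d=bot.read_camera('wrist');save('w6.png',im)
E
```

```text
time: 6.5
tool_pos: [0.5376, 0.4621, 0.0378]
tcp_rot: [1.238, 1.191, -1.238]
wrist_force: [0.5, 0.0, 1.1]
width: 0.586
time: 6.92
tool_pos: [0.5372, 0.4618, 0.209]
tcp_rot: [1.237, 1.191, -1.239]
wrist_force: [0.1, -0.3, 0.8]
width: 0.585
dp cm [-3.58  3.1  30.03] rot [-0.2345  0.0007  0.001 ] q6 0.714
```

View pics/w6.png

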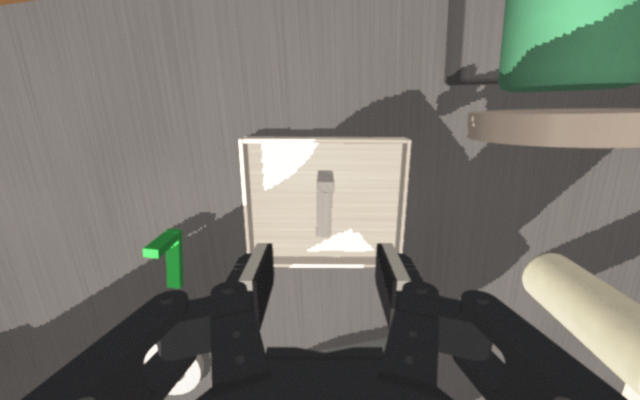

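The pin stands inside the tray, spanning (325,175) to (323,235) and clear of the walls. I'll go to a hover over the lid handle.

```bash
python3 -m creep '[{"grip":7,"dp":[-0.7,0.4,4],"rotation":[-0.05,0,0]},{"grip":7,"dp":[-1.4,0.8,8],"rotation":[-0.1,0,0]},{"grip":7,"dp":[-2.1,1.2,12],"rotation":[-0.15,0,0]},{"grip":7,"dp":[-2.8,1.6,16],"rotation":[-0.2,0,0]},{"grip":7,"dp":[-3.5,2,20],"rotation":[-0.235,0,0]}]' 40
python3 -m creep '[{"grip":7,"dp":[0,-0.1,4],"rotation":[0,0,0]},{"grip":7,"dp":[0,-0.5,8],"rotation":[0,0,0]},{"grip":7,"dp":[0,-0.9,9],"rotation":[0,0,0]},{"grip":7,"dp":[0,-0.9,9],"rotation":[0,0,0]}]' 40
python3 - <<'E'
from h import *
goal([.5565,.1605,.134],np.radians(11.2))
C=cal('wrist');im,d=bot.read_camera('wrist');save('w7.png',im);P=cloud(C,d);Z=P[...,2]
th=np.radians(11.2);A=np.array([[np.cos(th),-np.sin(th)],[np.sin(th),np.cos(th)]])
Q=(P[...,:2]-[.557,.160])@A
m=(Z>.132)&(Z<.16)&(abs(Q[...,0])<.02)&(abs(Q[...,1])<.06)
X=Q[m];h=np.polyfit(X[:,1],X[:,0],1);print('handle',X.min(0),X.max(0),h,Z[m].max())
m=(Z>.088)&(Z<.1)&(abs(Q[...,0])<.14)&(abs(Q[...,1])<.09);print(cv2.minAreaRect(Q[m].astype(np.float32)))
E
```

```text
time: 7.38
tool_pos: [0.5495, 0.2599, 0.2431]
tcp_rot: [1.061, 1.297, -1.061]
wrist_force: [1.1, -1.3, -0.1]
width: 0.82
time: 7.72
tool_pos: [0.5585, 0.1684, 0.2429]
tcp_rot: [1.066, 1.293, -1.067]
wrist_force: [-0.1, 0.7, 0.3]
width: 0.817
dp cm [10.89 -0.34  0.73] rot [-0.0037  0.0007  0.0003] q6 0.059
handle [-0.00670431 -0.0506616 ] [0.0052803  0.04963836] [-0.00164335 -0.00049613] 0.14543829412162232
((-0.013209827244281769, -0.0015116333961486816), (0.23093262314796448, 0.15046314895153046), 0.06911459565162659)
```

View pics/w7.png

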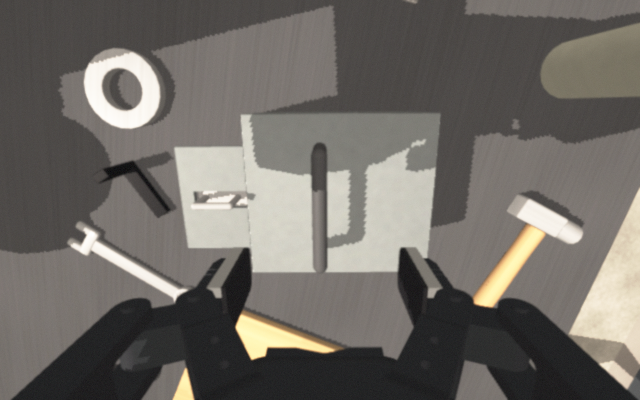

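The handle bar runs from (319,148) to (320,268), centred and square to the jaws, and the staple is empty. I'll descend on it and grip.

```bash
python3 -m creep '[{"grip":5,"dp":[3,-0.3,0.8],"rotation":[0,0,0]},{"grip":5,"dp":[6,-0.3,0.8],"rotation":[0,0,0]},{"grip":5,"dp":[8.5,-0.3,0.8],"rotation":[0,0,0]},{"grip":5,"dp":[10,-0.3,0.8],"rotation":[0,0,0]},{"grip":5,"dp":[10.9,-0.3,0.8],"rotation":[0,0,0]}]' 40
python3 -m creep '[{"grip":5,"dp":[0,0,0],"rotation":[0,0,0]},{"grip":5,"dp":[0,0,0],"rotation":[0,0,0]}]'
python3 - <<'E'
from h import *
goal([.5564,.1594,.134],np.radians(11.2))
E
```

```text
time: 8.18
tool_pos: [0.5552, 0.1643, 0.1308]
tcp_rot: [1.06, 1.299, -1.066]
wrist_force: [-1.2, 0.7, -0.8]
width: 0.583
time: 8.35
tool_pos: [0.5572, 0.1641, 0.1339]
tcp_rot: [1.063, 1.296, -1.063]
wrist_force: [0.2, 1.2, 1.6]
width: 0.584
dp cm [-0.01 -0.17  0.45] rot [ 0.0017 -0.0003  0.0004] q6 0.046
```

```bash
python3 -m creep '[{"grip":5,"dp":[0,-0.15,0.45],"rotation":[0,0,0]},{"grip":3,"dp":[0,-0.15,0.45],"rotation":[0,0,0]},{"grip":2,"dp":[0,-0.15,0.45],"rotation":[0,0,0]},{"grip":0.5,"dp":[0,-0.15,0.45],"rotation":[0,0,0]},{"grip":0.5,"dp":[0,-0.15,0.45],"rotation":[0,0,0]}]' 30
python3 -m creep '[{"grip":0.5,"dp":[0,0,0],"rotation":[0,0,0]},{"grip":0.5,"dp":[0,0,0],"rotation":[0,0,0]},{"grip":0.5,"dp":[0,0,0],"rotation":[0,0,0]}]' 90
python3 - <<'E'
from h import *
print(bot.read_state()['wrist_force'],bot.read_state()['torque'])
im,d=bot.read_camera('wrist');save('w8.png',im)
E
```

```text
time: 8.77
tool_pos: [0.557, 0.1583, 0.1352]
tcp_rot: [1.064, 1.295, -1.063]
wrist_force: [-2.0, -1.1, 3.6]
width: 0.123
time: 9.02
tool_pos: [0.5571, 0.1584, 0.1353]
tcp_rot: [1.065, 1.295, -1.063]
wrist_force: [-2.6, -0.8, 5.8]
width: 0.103
[-2.56213262 -0.81442744  5.84492182] [-0.13065575  0.30633981  0.04845513]
```

View pics/w8.png

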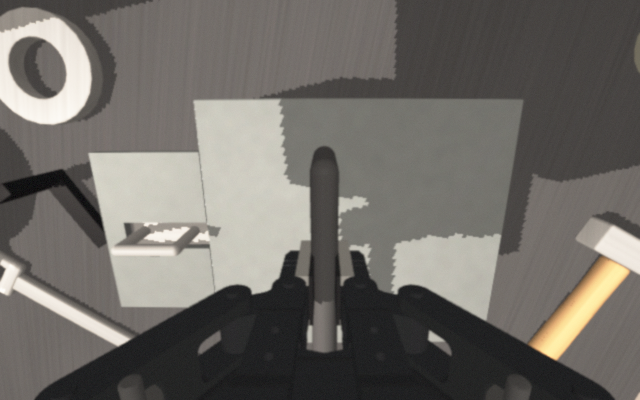

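The bar at (325,250) is between the pads. Next is a slow lift straight up.

```bash
python3 -m creep '[{"grip":0.5,"dp":[-0.5,0,0],"rotation":[0,0,0]},{"grip":0.5,"dp":[-1,0,0],"rotation":[0,0,0]},{"grip":0.5,"dp":[-2,0,0],"rotation":[0,0,0]},{"grip":0.5,"dp":[-3,0,0],"rotation":[0,0,0]},{"grip":0.5,"dp":[-4,0,0],"rotation":[0,0,0]}]' 90
python3 -m creep '[{"grip":0.5,"dp":[-1.5,0,0],"rotation":[0,0,0]},{"grip":0.5,"dp":[-3.5,0,0],"rotation":[0,0,0]},{"grip":0.5,"dp":[-6,0,0],"rotation":[0,0,0]},{"grip":0.5,"dp":[-8,0,0],"rotation":[0,0,0]},{"grip":0.5,"dp":[-8,0,0],"rotation":[0,0,0]}]' 90
python3 - <<'E'
from h import *
im,d=bot.read_camera('wrist');im2,d=bot.read_camera('side');save('w9.png',np.hstack([im[:,100:500],im2[:,150:550]]))
goal([.5433,-.160,.22],np.radians(-13.5))
E
```

```text
time: 9.48
tool_pos: [0.5564, 0.1583, 0.1746]
tcp_rot: [1.063, 1.296, -1.064]
wrist_force: [-0.2, 0.5, -5.0]
width: 0.102
time: 9.9
tool_pos: [0.5598, 0.1591, 0.2608]
tcp_rot: [1.07, 1.289, -1.055]
wrist_force: [1.5, 0.6, -4.5]
width: 0.107
dp cm [ 3.51 -7.59 30.97] rot [ 0.4316 -0.0008 -0.0031] q6 0.038
```

View pics/w9.png

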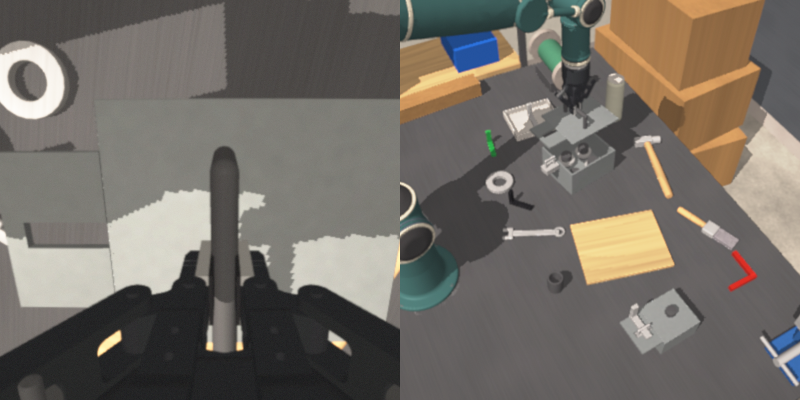

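The lid hangs level clear of the chest, with the open chest visible under it. I'll check the board's pose by rays from the side view, and carry the lid across.

```bash
python3 -m creep '[{"grip":0.5,"dp":[0,-0.3,2],"rotation":[0.03,0,0]},{"grip":0.5,"dp":[0,-0.8,5],"rotation":[0.1,0,0]},{"grip":0.5,"dp":[0,-1.5,8],"rotation":[0.16,0,0]},{"grip":0.5,"dp":[0,-2.3,11],"rotation":[0.22,0,0]},{"grip":0.5,"dp":[0,-3,14],"rotation":[0.28,0,0]}]' 90
python3 - <<'E'
from h import *
f=np.load('c_side.npz');C=(f['K'],f['D'],f['R'],f['t']);hsv=cv2.cvtColor(f['im'],cv2.COLOR_RGB2HSV)
for n,roi in [('side',(200,290,310,430)),('scene',(185,280,195,320))]:
    f=np.load(f'c_{n}.npz');C=(f['K'],f['D'],f['R'],f['t']);hsv=cv2.cvtColor(f['im'],cv2.COLOR_RGB2HSV)
    m=np.zeros((400,640),np.uint8);a=roi;m[a[0]:a[1],a[2]:a[3]]=((hsv[...,1]>70)&(hsv[...,2]>90))[a[0]:a[1],a[2]:a[3]]
    c=max(cv2.findContours(m,0,cv2.CHAIN_APPROX_NONE)[0],key=cv2.contourArea)
    X=plane(C,c[:,0],.012)[:,:2];print(n,cv2.minAreaRect(X.astype(np.float32)))
goal([.5491,-.1614,.22],np.radians(-13.5))
E
```

```text
time: 10.42
tool_pos: [0.5526, 0.014, 0.2513]
tcp_rot: [1.27, 1.17, -1.276]
wrist_force: [-0.5, 0.2, -4.5]
width: 0.105
side ((0.5423197150230408, -0.16152098774909973), (0.2081689089536667, 0.25520116090774536), 76.33155822753906)
scene ((0.5473772287368774, -0.15483030676841736), (0.21589389443397522, 0.26024314761161804), 76.28943634033203)
dp cm [ 3.13  1.18 17.51] rot [0.1494 0.0007 0.0044] q6 0.067
```

```bash
python3 -m creep '[{"grip":0.5,"dp":[0.5,0.2,3],"rotation":[0.03,0,0]},{"grip":0.5,"dp":[1,0.5,7],"rotation":[0.07,0,0]},{"grip":0.5,"dp":[2,0.8,11],"rotation":[0.11,0,0]},{"grip":0.5,"dp":[3,1,14],"rotation":[0.15,0,0]},{"grip":0.5,"dp":[3,1.2,16.5],"rotation":[0.15,0,0]}]' 90
python3 -m creep '[{"grip":0.5,"dp":[1,0,0.5],"rotation":[0,0,0]},{"grip":0.5,"dp":[2,0,0.5],"rotation":[0,0,0]},{"grip":0.5,"dp":[2,0,0.5],"rotation":[0,0,0]}]' 90
python3 - <<'E'
from h import *
goal([.550,-.1605,.120],np.radians(-13.6))
im,d=bot.read_camera('wrist');im2,d=bot.read_camera('side');save('w10.png',np.hstack([im[:,100:500],im2[:,200:600]]))
E
```

```text
time: 10.83
tool_pos: [0.5492, -0.152, 0.2189]
tcp_rot: [1.379, 1.094, -1.388]
wrist_force: [-0.3, 1.7, -5.2]
width: 0.105
time: 11.08
tool_pos: [0.5486, -0.1541, 0.1994]
tcp_rot: [1.379, 1.096, -1.385]
wrist_force: [0.0, 1.6, -5.2]
width: 0.105
dp cm [7.93 0.35 0.6 ] rot [ 0.0023 -0.0014  0.0078] q6 -0.083
```

View pics/w10.png

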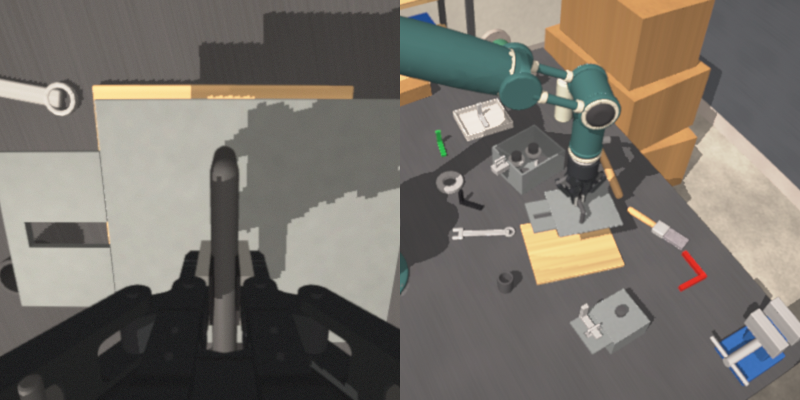

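The lid is parallel with the board's far edge (row 92 in the wrist half). I'll lower it most of the way.

```bash
python3 -m creep '[{"grip":0.5,"dp":[2.5,0.3,0.6],"rotation":[0,0,0]},{"grip":0.5,"dp":[5.5,0.3,0.6],"rotation":[0,0,0]},{"grip":0.5,"dp":[8,0.3,0.6],"rotation":[0,0,0]},{"grip":0.5,"dp":[10,0.3,0.6],"rotation":[0,0,0]},{"grip":0.5,"dp":[11.5,0.3,0.6],"rotation":[0,0,0]}]' 90
python3 -m creep '[{"grip":0.5,"dp":[0,0,0],"rotation":[0,0,0]},{"grip":0.5,"dp":[0,0,0],"rotation":[0,0,0]}]' 90
python3 - <<'E'
from h import *
goal([.550,-.1605,.064],np.radians(-13.6))
im,d=bot.read_camera('side');im2,d=bot.read_camera('scene');save('w11.png',np.hstack([cv2.resize(im[150:310,310:470],(400,400)),cv2.resize(im2[150:310,170:330],(400,400))]))
E
```

```text
time: 11.6
tool_pos: [0.5521, -0.1597, 0.0871]
tcp_rot: [1.377, 1.093, -1.379]
wrist_force: [-0.4, 0.7, -4.8]
width: 0.103
time: 11.77
tool_pos: [0.5525, -0.1602, 0.0885]
tcp_rot: [1.378, 1.092, -1.379]
wrist_force: [-0.4, -0.3, -4.3]
width: 0.106
dp cm [ 2.45 -0.23  0.09] rot [ 0.0051 -0.0004  0.002 ] q6 -0.094
```

View pics/w11.png

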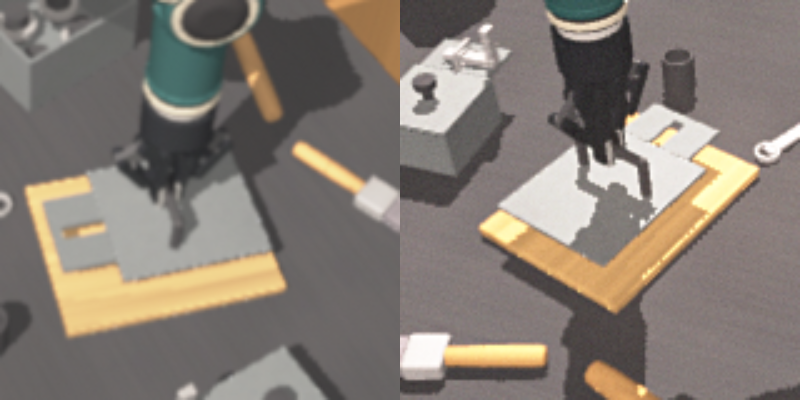

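The lid hangs level just above the board, its shadow offset fitting the 25 mm gap. I'll ease it down to contact, 2 mm left in y.

```bash
python3 -m creep '[{"grip":0.5,"dp":[0.6,-0.2,0.1],"rotation":[0,0,0]},{"grip":0.5,"dp":[1.2,-0.2,0.1],"rotation":[0,0,0]},{"grip":0.5,"dp":[1.6,-0.2,0.1],"rotation":[0,0,0]},{"grip":0.5,"dp":[1.9,-0.2,0.1],"rotation":[0,0,0]},{"grip":0.5,"dp":[1.9,-0.2,0.1],"rotation":[0,0,0]}]' 90
python3 -m creep '[{"grip":0.5,"dp":[0.1,0,0],"rotation":[0,0,0]},{"grip":0.5,"dp":[0.2,0,0],"rotation":[0,0,0]},{"grip":0.5,"dp":[0.2,0,0],"rotation":[0,0,0]}]' 90
```

```text
time: 12.28
tool_pos: [0.5499, -0.162, 0.069]
tcp_rot: [1.379, 1.091, -1.381]
wrist_force: [0.0, 0.2, -4.9]
width: 0.107
time: 12.53
tool_pos: [0.5508, -0.1622, 0.0679]
tcp_rot: [1.38, 1.089, -1.38]
wrist_force: [0.6, -0.1, -5.6]
width: 0.107
```

```bash
python3 -m creep '[{"grip":0.5,"dp":[0.1,0,0],"rotation":[0,0,0]},{"grip":0.5,"dp":[0.2,0,0],"rotation":[0,0,0]},{"grip":0.5,"dp":[0.2,0,0],"rotation":[0,0,0]}]' 90
python3 -m creep '[{"grip":0.5,"dp":[0.1,0,0],"rotation":[0,0,0]},{"grip":0.5,"dp":[0.1,0,0],"rotation":[0,0,0]}]' 90
```

```text
time: 12.78
tool_pos: [0.5506, -0.1622, 0.0658]
tcp_rot: [1.379, 1.089, -1.38]
wrist_force: [-0.4, 0.4, -5.2]
width: 0.105
time: 12.95
tool_pos: [0.5509, -0.1622, 0.0654]
tcp_rot: [1.38, 1.089, -1.379]
wrist_force: [-1.2, 1.0, -2.5]
width: 0.105
```

```bash
python3 -m creep '[{"grip":0.5,"dp":[0.1,0,0],"rotation":[0,0,0]},{"grip":0.5,"dp":[0.1,0,0],"rotation":[0,0,0]}]' 90
```

```text
time: 13.12
tool_pos: [0.5509, -0.1622, 0.0654]
tcp_rot: [1.379, 1.089, -1.379]
wrist_force: [-3.6, 0.9, 4.8]
width: 0.104
```

The lid is now borne by the board: the force went from −5 N to +5 N. I'll release gently.

```bash
python3 -m creep '[{"grip":0.5,"dp":[0,0,0],"rotation":[0,0,0]},{"grip":0.5,"dp":[0,0,0],"rotation":[0,0,0]}]' 20
python3 -m creep '[{"grip":1.4,"dp":[0,0,0],"rotation":[0,0,0]},{"grip":2,"dp":[0,0,0],"rotation":[0,0,0]},{"grip":3.5,"dp":[0,0,0],"rotation":[0,0,0]},{"grip":5,"dp":[0,0,0],"rotation":[0,0,0]},{"grip":5,"dp":[0,0,0],"rotation":[0,0,0]}]' 20
python3 -m creep '[{"grip":5,"dp":[-1,0,0],"rotation":[0,0,0]},{"grip":5,"dp":[-4,0,0],"rotation":[0,0,0]},{"grip":5,"dp":[-8,0,0],"rotation":[0,0,0]},{"grip":5,"dp":[-12,0,0],"rotation":[0,0,0]},{"grip":5,"dp":[-16,0,0],"rotation":[0,0,0]}]' 20
python3 -m creep '[{"grip":5,"dp":[-4,0,-4],"rotation":[0,0,0]},{"grip":5,"dp":[-6,0,-8],"rotation":[0,0,0]},{"grip":5,"dp":[-6,0,-12],"rotation":[0,0,0]},{"grip":5,"dp":[-6,0,-12],"rotation":[0,0,0]}]' 20
python3 - <<'E'
from h import *
C=cal('side');im,d=bot.read_camera('side');im2,d2=bot.read_camera('scene');w,_=bot.read_camera('wrist');save('f1.png',im);save('f2.png',im2);save('f3.png',w)
P=cloud(C,d);Z=P[...,2]
m=(Z>.022)&(Z<.04)&(P[...,0]>.4)&(P[...,0]<.7)&(P[...,1]<-.05)&(P[...,1]>-.27);m=cv2.morphologyEx(m.astype(np.uint8),cv2.MORPH_OPEN,np.ones((3,3)))>0
X=P[m];print('lid',cv2.minAreaRect(X[:,:2].astype(np.float32)),np.percentile(X[:,2],[5,50,95]))
A=np.c_[X[:,:2],np.ones(len(X))];print('plane slope',np.linalg.lstsq(A,X[:,2],rcond=None)[0])
E
```

```text
time: 13.28
tool_pos: [0.5509, -0.1622, 0.0653]
tcp_rot: [1.379, 1.089, -1.379]
wrist_force: [-3.7, 0.6, 6.5]
width: 0.106
time: 13.7
tool_pos: [0.551, -0.1623, 0.0641]
tcp_rot: [1.38, 1.089, -1.379]
wrist_force: [0.2, 0.2, 0.1]
width: 0.579
time: 14.12
tool_pos: [0.5503, -0.162, 0.2261]
tcp_rot: [1.379, 1.09, -1.38]
wrist_force: [1.1, 0.0, 0.4]
width: 0.587
time: 14.45
tool_pos: [0.5807, -0.0416, 0.2886]
tcp_rot: [1.383, 1.087, -1.371]
wrist_force: [0.5, -0.9, 0.6]
width: 0.585
lid ((0.5393780469894409, -0.1587267518043518), (0.15238147974014282, 0.22942116856575012), 77.14798736572266) [0.02264917 0.02586529 0.03004348]
plane slope [ 0.00093593 -0.00653923  0.02448145]
```

View pics/f1.png

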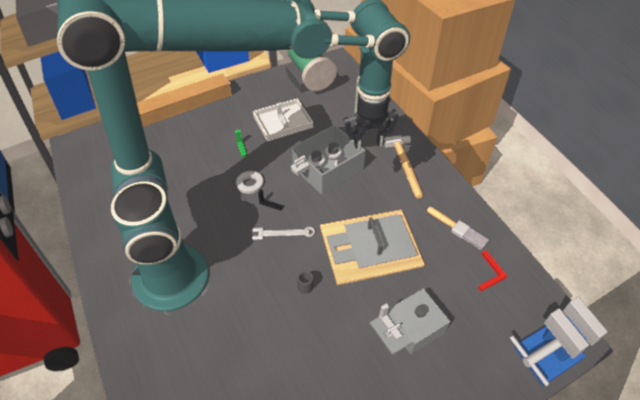

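View pics/f2.png

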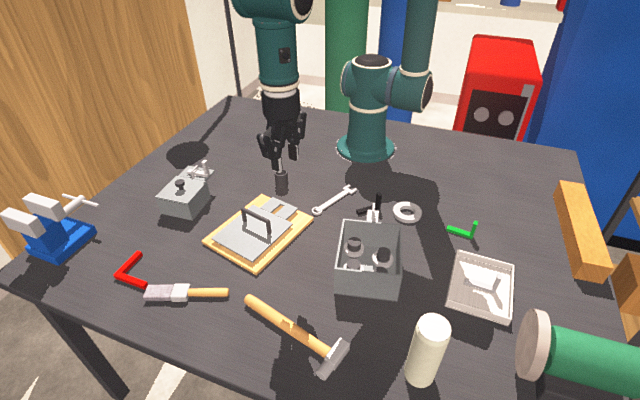

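The side view shows the lid lying within the board at (375,240), handle up. The scene view shows the pin in the tray at (487,280) and the chest open at (370,258), with the gripper touching nothing. I'm handing it in.

```bash
python3 - <<'E'
from h import *
print(bot.finish_job())
E
```

```text
the job is handed in; nothing more can be done
None
```

The larger chest is open: I drew its steel pin sideways out of the staple and set it in the tray. I then lifted the lid off by its bar handle and set it down on the plywood board, handle up. I handed the job in just after 14.5 s.

**Last checks:**
- **Lid:** it lies flat (slope under 0.5°) and inside the board's edges. Its outline centre is about 5 mm from the board's centre, and it sits within about 1° of square. The offset is on purpose: I split the difference between centring the lid's outline and centring its handle.
- **Pin:** it lies inside the tray, clear of the walls.
- **Gripper:** it was touching nothing when I handed in. The highest wrist force in the readings was about 8 N.

**What disagreed:**
- **Board centre:** my rays from the two cameras gave centres about 8 mm apart, because each also sees the board's side faces. I used a value between them, which matched the side camera's depth reading to about 1 mm.
- **Grip opening:** on the handle it read about 9 mm for a 12 mm bar; I put this down to the pads squashing. The bar did not slip.

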